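Sweep the used tube caps into the discard box

ROBOT

A 6-joint arm with a two-finger parallel gripper is mounted at the origin on the work surface. World frame = base frame: x ahead of the robot, y to its left, z up, the work surface at z = 0. Lengths are in m, angles in rad, forces in N, time in s.
With the tool pointing down it reaches from about 0.3 to 0.875 m from the base axis. Payload 6.4 kg.
Tool frame: the origin (TCP) lies midway between the tips of the shut fingers; the grasp point (between the pads) lies 19 mm behind it; z points along the fingers, y is the line along which they close (so a half turn about z gives the same grasp; the last joint's range is limited). The gripper opens to 85 mm and grips with 20 to 120 N. Pads are 22 mm wide; open, the fingers measure 114 mm over their backs; the gripper's body (76 mm by 85 mm) begins 54 mm behind the grasp point. The pads swing forward as they close: fully open they stand 13 mm farther back than shut.
Start: joints at [-1.338, 0.181, 1.607, -0, 1.354, -0.206], TCP at [0.244, -0.521, 0.231] pointing down, gripper open.
Joint ranges: [-2.99, 2.99], [-0.89, 2.07], [0.3, 2.58], [-1.14, 4.28], [0, 2.63], [-3.12, 3.12]. Speed limits (rad/s): [2.57, 2.57, 3.01, 3.14, 3.14, 3.14].

INTERFACE

Orientations are given as a unit quaternion [w, x, y, z].
In Python, from bench import * gives the robot as it stands.
- The arm moves only by the tool play_rows, never from a script. Its argument "plan" is a list of rows, each a list of 3 entries, a list of its own where there are three numbers: the finger opening in mm, from 0 to 85.4, then the shift along the tool's x, y, z normalised to -1 to 1, where 1 is 40 cm, then the turn about the tool's z normalised to -1 to 1, where 1 is pi rad. A call has 1 to 10 rows; each row is the pose to reach, as a shift and turn from the pose commanded when the call began, along the tool's axes at that moment, turning the shorter way round; what a row does not reach only later rows make up. A row lasts 1/10 s, in which the tool goes at most 50 mm and 8.59 degrees, less where a joint would pass 70% of its speed; a pose out of reach is approached as far as the arm can. A call with a number of a shift or a turn outside -1 to 1 is refused whole. A call with a gripper value outside its range is refused whole. The fingers move at their own pace and stop on an object; the grip force is fixed at half the most. Time passes only in rows, so rows that repeat a pose let the fingers close. It gives the time, the measured TCP pose, the force, the opening and the grip force at its end, in the units of the state.
- get_obs(): the state, without advancing time (a new reading comes with each control period).
- camera(name): name is "scene" or "top" or "wrist"; returns a dict with "image" (480x640x3 uint8, red, green, blue), "range_z" (480x640 float32, m along the optical axis (not along the pixel's ray), 0 where there is no reading), "intrinsics" (3x3 intrinsics, pixels), "rvec" (rotation vector, rad) and "tvec" (3), from world to camera coordinates, as OpenCV has them; the wrist camera has in their place "T_tool_cam" (4x4, takes a point from camera to tool coordinates, whose origin is the TCP and whose axes are the flange's). Camera axes: x right, y down, z forward; pixel columns grow to the right and rows downward; lengths in m; the calibration is good to about 2 mm. A picture is of the moment at which its call begins: read the wrist's pose just before it.
- hand_in(): hands the job in; it is judged then, once.
Trained networks look in a picture, given as the dict that the camera call returned (one of the last four; its "shot" number tells which), for a name from the list of things; names that differ only in an ending like _2 or _b are one class to them, and where a whole thing is asked for, a point or a joint stands for the part that bears it (a point fixed in the world has none). Each returns a list of dicts, best first, with "conf" (0 to 1); they miss things now and then, are a little off and sometimes report something else, mostly with a low value. They report only what shows in the picture. A call takes as long as a camera call.
- search_frame(picture, label): "rect" ([centre column, centre row, width, height] in pixels, round what is visible of it).
- masks_of(picture, label): "mask" (480x640 bool, what is visible of it) and "rect" ([centre column, centre row, width, height] in pixels, round what is visible of it).
The state is a dict: "time_s": time; "q": joint angles; "dq": joint speeds; "joint_efforts": joint torques, N m; "eef_pos": TCP position; "eef_rot": TCP orientation; "wrist_force": force on the tool from outside, world axes, zero at the start; "torque": the same for the moment, N m; "opening": opening from 0.0 (shut) to 1.0 (fully open); "grasp_force": force on a finger pad.
Only numpy, scipy, OpenCV 4.12 (cv2) and the standard library are available. Lean on these libraries where they do the work, as an engineer would, in place of code of your own. Each camera call takes 0.05 s, during which the arm holds its last target. There are 200 camera calls.

TASK

Four used screw caps are lying on the work area of the steel deck. With the fingertips, sweep them across the deck and over the edge of the opening so that all four drop into the discard box, which sits in the opening at one end of the deck (the other end holds the tube rack). Push them along the deck, do not pick them up, and leave the open tubes, the small dropper bottle and the other containers standing where they are.

Things in the scene. Friction and masses are not known exactly. Their poses are not given: they have to be found in the camera images.
- deck: Fixed steel deck 250 mm deep (x) by 540 mm long (y), top surface 100 mm above the table. Origin: its middle, at table height; z up. Flat work area: |y| up to 130 mm. At each end an opening without lips, x -115 to +65, |y| 130 to 250 mm: one holds the discard box, the other the tube rack. Raised edge round the deck's outside, 3 mm thick, 10 mm high.
- discard_box: Fixed grey open box 188 (x) by 130 (y) by 76 mm high, walls 3 mm, on the table under one of the deck's openings (deck x -25, deck y +190 or -190 mm, by chance) and seen through it; slightly larger than the opening, so what goes over the edge lands in it. Origin: centre of its underside; axes parallel to the deck's.
- tube_rack: Fixed steel-wire tube rack 148 mm (x) by 76 mm (y), 119 mm high, standing on the table in the deck's other opening (deck x -25 mm) and holding four open tubes. Origin: centre of its underside; axes parallel to the deck's.
- cap_1: Used screw cap 1 of 4 (all alike): blue plastic disc 34 mm across, 13 mm high, ribbed rim, 10 to 18 g, lying flat and loose on the work area. Origin: the middle of the cap, 6.5 mm above the surface it lies on. At the start deck x -92 to +40 mm, deck y -88 to +88 mm; no two caps closer than 40 mm centre to centre.
- cap_2: Used screw cap 2 of 4 (all alike): blue plastic disc 34 mm across, 13 mm high, ribbed rim, 10 to 18 g, lying flat and loose on the work area. Origin: the middle of the cap, 6.5 mm above the surface it lies on. At the start deck x -92 to +40 mm, deck y -88 to +88 mm; no two caps closer than 40 mm centre to centre.
- cap_3: Used screw cap 3 of 4 (all alike): blue plastic disc 34 mm across, 13 mm high, ribbed rim, 10 to 18 g, lying flat and loose on the work area. Origin: the middle of the cap, 6.5 mm above the surface it lies on. At the start deck x -92 to +40 mm, deck y -88 to +88 mm; no two caps closer than 40 mm centre to centre.
- cap_4: Used screw cap 4 of 4 (all alike): blue plastic disc 34 mm across, 13 mm high, ribbed rim, 10 to 18 g, lying flat and loose on the work area. Origin: the middle of the cap, 6.5 mm above the surface it lies on. At the start deck x -92 to +40 mm, deck y -88 to +88 mm; no two caps closer than 40 mm centre to centre.
- tube_1: Open (uncapped) 50 ml clear tube 1 of 4, 28 mm across, 114 mm tall, standing loose in the tube rack; its rim is 38 mm above the deck surface. Origin: centre of its underside.
- tube_2: Open (uncapped) 50 ml clear tube 2 of 4, 28 mm across, 114 mm tall, standing loose in the tube rack; its rim is 38 mm above the deck surface. Origin: centre of its underside.
- tube_3: Open (uncapped) 50 ml clear tube 3 of 4, 28 mm across, 114 mm tall, standing loose in the tube rack; its rim is 38 mm above the deck surface. Origin: centre of its underside.
- tube_4: Open (uncapped) 50 ml clear tube 4 of 4, 28 mm across, 114 mm tall, standing loose in the tube rack; its rim is 38 mm above the deck surface. Origin: centre of its underside.
- dropper: Small capped amber bottle, 28 mm across and 58 mm tall, standing loose on the deck's work area near its far (+x) edge, at deck x 92 to 102 mm. Origin: centre of its underside.
- reagent: Capped amber reagent bottle, 84 mm across and 170 mm tall, standing on the table beyond the +y end of the deck. Origin: centre of its underside.
- tub: Empty clear round plastic tub, 110 mm across and 75 mm tall, standing on the table beyond the -y end of the deck. Origin: centre of its underside.

How it is judged:
At the end, for the whole second after the job is handed in: All four caps lie at rest inside the discard box, below its rim; the four open tubes stand in their rack and the dropper bottle, reagent bottle and tub stand upright within 20 mm of where they were (x of cap_1 in the frame of discard_box between -0.092 and 0.092 m and y of cap_1 in the frame of discard_box between -0.063 and 0.063 m and z of cap_1 in the frame of discard_box between 0 and 0.076 m and linear speed of each of cap_1, cap_2, cap_3, cap_4 below 0.03 m/s and x of cap_2 in the frame of discard_box between -0.092 and 0.092 m and y of cap_2 in the frame of discard_box between -0.063 and 0.063 m and z of cap_2 in the frame of discard_box between 0 and 0.076 m and x of cap_3 in the frame of discard_box between -0.092 and 0.092 m and y of cap_3 in the frame of discard_box between -0.063 and 0.063 m and z of cap_3 in the frame of discard_box between 0 and 0.076 m and x of cap_4 in the frame of discard_box between -0.092 and 0.092 m and y of cap_4 in the frame of discard_box between -0.063 and 0.063 m and z of cap_4 in the frame of discard_box between 0 and 0.076 m and angle between each of tube_1, tube_2, tube_3, tube_4, dropper, reagent, tub's own z axis and vertical below 0.2 rad and distance of each of tube_1, tube_2, tube_3, tube_4, dropper, reagent, tub from where it was at the start of the episode below 0.02 m); the robot touches nothing.
It fails at once if a cap is picked up (its middle more than 25 mm above the deck surface) (height (world z) of any of cap_1, cap_2, cap_3, cap_4 above 0.125 m).
It fails at once if an open tube is lifted, tipped or shifted (more than 20 mm or 0.25 rad) (distance of any of tube_1, tube_2, tube_3, tube_4 from where it was at the start of the episode above 0.02 m or angle between any of tube_1, tube_2, tube_3, tube_4's own z axis and vertical above 0.25 rad).
It fails at once if the dropper bottle, reagent bottle or tub is moved more than 20 mm or tipped over 0.25 rad (distance of any of dropper, reagent, tub from where it was at the start of the episode above 0.02 m or angle between any of dropper, reagent, tub's own z axis and vertical above 0.25 rad).
It also fails if it takes over 54 s, if anything falls off the work surface, if the arm or the gripper's body presses on something with over 40 N, if the wrist force passes 120 N, or if a joint passes its speed limit or range.

## Working session

There is one attempt and no reset: what is moved stays moved. The work goes in short steps, Python scripts to look and compute and a tool call to move; the robot and the scene stay as the last step left them, time stands still between calls to the robot, and variables do not carry over. Pictures are saved under pics/ and viewed, at most 10 in all, crops included, and the job is handed in when it is done.

Besides the shell and the picture viewer there is one more tool, called as name(argument=value, ...) on one line, values as JSON. play_rows: Moves the arm, as the interface text tells. Its arguments: {"type":"object","properties":{"plan":{"type":"array","items":{"type":"array"}}},"required":["plan"]}

```bash
mkdir -p pics
cat > h.py <<'E'
from bench import *
import numpy as np, cv2
def world(c,mask):
    v,u=np.nonzero(mask&(c["range_z"]>0)); z=c["range_z"][v,u]; K=c["intrinsics"]
    p=np.stack([(u-K[0,2])/K[0,0]*z,(v-K[1,2])/K[1,1]*z,z],1)
    R=cv2.Rodrigues(np.array(c["rvec"],float))[0]
    return (p-np.array(c["tvec"]).ravel())@R
E
python3 - <<'E'
from h import *
s=get_obs(); print(s["time_s"],s["eef_pos"],s["eef_rot"],s["opening"])
c=camera("top"); cv2.imwrite("pics/top1.png",c["image"][:,:,::-1])
for l in ["cap_1","dropper","discard_box","tube_rack","tube_1","deck","reagent","tub"]:
    for d in masks_of(c,l):
        if d["conf"]<.3: continue
        w=world(c,d["mask"]); print(l,round(d["conf"],2),np.round(d["rect"]),len(w),*(np.round([np.median(w,0),np.percentile(w,2,0),np.percentile(w,98,0)],3).tolist() if len(w) else []))
E
```

```text
0.0 [ 0.24418261 -0.51996222  0.23038837] [-8.69186818e-04  9.76025782e-01  2.17653206e-01 -1.10536414e-05] 0.9993170079395395
cap_1 0.69 [284. 213.  14.  15.] 108 [0.604, 0.093, 0.113] [0.59, 0.079, 0.106] [0.623, 0.108, 0.12]
cap_1 0.62 [337. 255.  10.   8.] 99 [0.493, -0.056, 0.113] [0.478, -0.07, 0.109] [0.507, -0.042, 0.12]
cap_1 0.58 [330. 214.  12.  11.] 130 [0.609, -0.04, 0.113] [0.594, -0.056, 0.099] [0.626, -0.024, 0.118]
dropper 0.4 [320. 189.   8.   9.] 90 [0.668, -0.009, 0.139] [0.659, -0.022, 0.116] [0.681, 0.004, 0.162]
dropper 0.37 [375. 253.  10.  10.] 94 [0.497, -0.161, 0.126] [0.483, -0.174, 0.092] [0.512, -0.15, 0.141]
discard_box 0.93 [247. 234.  43.  64.] 2491 [0.558, 0.21, 0.004] [0.472, 0.149, -0.003] [0.639, 0.263, 0.084]
tube_rack 0.57 [378. 236.  33.  54.] 969 [0.544, -0.178, 0.029] [0.481, -0.225, 0.0] [0.626, -0.143, 0.123]
tube_1 0.6 [373. 226.  10.  18.] 115 [0.569, -0.161, 0.125] [0.553, -0.175, 0.059] [0.584, -0.149, 0.141]
tube_1 0.41 [386. 237.  13.  12.] 123 [0.534, -0.196, 0.125] [0.519, -0.211, 0.06] [0.55, -0.181, 0.141]
deck 0.89 [315. 228. 193.  98.] 10976 [0.592, 0.013, 0.1] [0.452, -0.254, 0.088] [0.699, 0.275, 0.112]
reagent 0.67 [145. 259.  42.  34.] 993 [0.485, 0.489, 0.116] [0.452, 0.465, 0.003] [0.529, 0.528, 0.173]
tub 0.82 [479. 241.  42.  43.] 1170 [0.531, -0.497, 0.016] [0.48, -0.532, -0.002] [0.576, -0.431, 0.078]
```

View pics/top1.png

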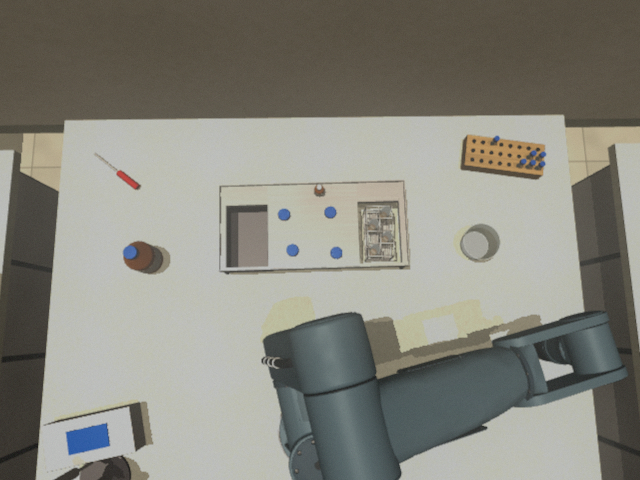

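The picture shows four caps at about (284,214), (330,212), (292,250) and (336,253). The box is on the left (+y), the rack on the right and the dropper at (320,189). The networks missed one cap, so I'll measure the blue areas and the deck pose.

```bash
cat >> h.py <<'E'
def caps(c,lo=.1):
    h=cv2.cvtColor(c["image"],cv2.COLOR_RGB2HSV)
    m=((h[...,0]>100)&(h[...,0]<130)&(h[...,1]>110)&(h[...,2]>60)).astype(np.uint8)
    n,L,st,ce=cv2.connectedComponentsWithStats(m); out=[]
    for i in range(1,n):
        if st[i,4]<20: continue
        w=world(c,L==i)
        if not len(w): continue
        p=np.median(w,0)
        if .4<p[0]<.72 and abs(p[1])<.3 and p[2]<.13: out.append((p,st[i,4],(w[:,:2].min(0)+w[:,:2].max(0))/2))
    return out
E
python3 - <<'E'
from h import *
for n in ["top","scene"]:
    c=camera(n)
    ds=[d for d in masks_of(c,"deck") if d["conf"]>.5]
    for d in ds[:1]:
        w=world(c,d["mask"]); w=w[(w[:,2]>.096)&(w[:,2]<.115)]
        print(n,"deck",cv2.minAreaRect((w[:,:2]*1000).astype(np.float32)))
    for p,a,mid in caps(c): print(n,np.round(p,3),a,np.round(mid,3))
    for d in masks_of(c,"discard_box")[:1]:
        w=world(c,d["mask"]); w=w[w[:,2]<.02]; print("boxfloor",cv2.minAreaRect((w[:,:2]*1000).astype(np.float32)))
    for d in masks_of(c,"dropper")[:2]: print("drop",d["conf"],np.round(np.median(world(c,d["mask"]),0),3))
    cv2.imwrite(f"pics/{n}2.png",c["image"][:,:,::-1])
E
```

```text
top deck ((575.7846069335938, 10.0823974609375), (252.23899841308594, 540.661376953125), 1.0145714282989502)
top [ 0.611 -0.041  0.114] 93 [ 0.611 -0.041]
top [0.607 0.091 0.113] 91 [0.607 0.092]
top [0.503 0.068 0.114] 95 [0.504 0.068]
top [ 0.495 -0.056  0.113] 90 [ 0.494 -0.056]
boxfloor ((554.34228515625, 205.66943359375), (171.7455291748047, 114.12629699707031), 1.0660910606384277)
drop 0.38 [ 0.533 -0.495  0.017]
scene deck ((576.5791015625, 9.9837646484375), (255.5242156982422, 544.870361328125), 1.0555731058120728)
scene [0.509 0.062 0.114] 101 [0.505 0.066]
scene [0.611 0.085 0.114] 109 [0.608 0.088]
scene [ 0.5   -0.062  0.114] 121 [ 0.498 -0.059]
scene [ 0.617 -0.047  0.114] 132 [ 0.614 -0.044]
boxfloor ((519.3035888671875, 251.6705322265625), (129.05580139160156, 31.04938316345215), 2.816131353378296)
drop 0.62 [ 0.68  -0.016  0.135]
```

View pics/scene2.png

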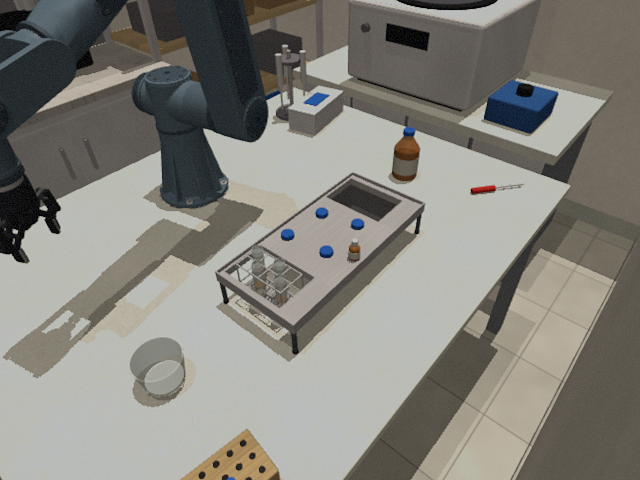

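Deck centre is about (0.576, 0.010) with a yaw of about 1°, and the box edge is at y≈0.14. Caps are at A(.608,.090), B(.504,.067), C(.611,-.042) and D(.496,-.057). I'll hold the fingers 20 mm apart across the sweep to cradle each cap, and push the nearest ones first.

play_rows(plan=[[20, [0.18, -0.11, 0], -0.045], [20, [0.36, -0.22, 0], -0.09], [20, [0.54, -0.33, 0], -0.14], [20, [0.718, -0.436, 0], -0.18], [20, [0.718, -0.436, 0], -0.225], [20, [0.718, -0.436, 0], -0.27], [20, [0.718, -0.436, 0], -0.315], [20, [0.718, -0.436, 0], -0.3603], [20, [0.718, -0.436, 0], -0.3603], [20, [0.718, -0.436, 0], -0.3603]])

```text
time_s: 1.85
eef_pos: [0.4301, -0.2408, 0.2314]
eef_rot: [0.0, 0.708, 0.706, -0.0]
wrist_force: [-0.7, -0.7, -0.3]
opening: 0.236
grasp_force: 0.0
```

play_rows(plan=[[20, [0.09, 0.055, 0.02], 0], [20, [0.18, 0.11, 0.04], 0], [20, [0.27, 0.166, 0.06], 0], [20, [0.36, 0.222, 0.08], 0], [20, [0.45, 0.277, 0.1], 0], [20, [0.54, 0.333, 0.128], 0], [20, [0.63, 0.388, 0.128], 0], [20, [0.7175, 0.4425, 0.128], 0], [20, [0.7175, 0.4425, 0.128], 0], [20, [0.7175, 0.4425, 0.128], 0]])

```text
time_s: 2.85
eef_pos: [0.6073, 0.046, 0.1796]
eef_rot: [-0.0, 0.708, 0.706, -0.0]
wrist_force: [-0.4, -0.2, -0.8]
opening: 0.237
grasp_force: 0.0
```

play_rows(plan=[[20, [0, 0, 0.08], 0], [20, [0, 0, 0.14], 0], [20, [0, 0, 0.175], 0], [20, [0, 0, 0.19], 0], [20, [0, 0, 0.19], 0]])

```text
time_s: 3.35
eef_pos: [0.6069, 0.0454, 0.1037]
eef_rot: [-0.0, 0.708, 0.706, -0.0]
wrist_force: [-0.1, 0.6, 0.2]
opening: 0.234
grasp_force: 0.0
```

Run:
```python
from h import *
s=get_obs(); print(s["time_s"],s["eef_pos"],s["wrist_force"])
c=camera("wrist"); cv2.imwrite("pics/w1.png",c["image"][:,:,::-1])
```

```text
3.35 [0.60687098 0.04542188 0.10370441] [-0.12674458  0.55181583  0.19562303]
```

View pics/w1.png

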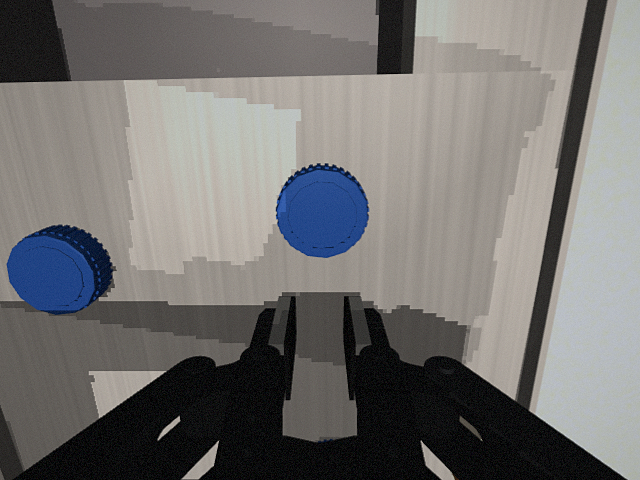

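The cap sits at (322,210), centred between the fingers at about column 317, and the opening edge is at row 75. I'll sweep it now.

play_rows(plan=[[20, [0.035, 0, 0], 0], [20, [0.07, 0, 0], 0], [20, [0.11, 0, 0], 0], [20, [0.15, 0, 0], 0], [20, [0.19, 0, 0], 0], [20, [0.23, 0, 0], 0], [20, [0.265, 0, 0], 0], [20, [0.28, 0, 0], 0], [20, [0.28, 0, -0.08], 0], [20, [0.28, 0, -0.19], 0]])

```text
time_s: 4.4
eef_pos: [0.6049, 0.1585, 0.1775]
eef_rot: [-0.002, 0.707, 0.707, -0.003]
wrist_force: [0.8, -1.3, 0.4]
opening: 0.231
grasp_force: 0.0
```

Run:
```python
from h import *
s=get_obs(); print(s["time_s"],s["eef_pos"],s["wrist_force"])
c=camera("top"); 
for p,a,mid in caps(c): print(np.round(p,3),a,np.round(mid,3))
c=camera("scene"); 
for p,a,mid in caps(c): print(np.round(p,3),a,np.round(mid,3))
```

```text
4.4 [0.60491983 0.15853953 0.17754902] [ 0.76891484 -1.29565452  0.35713464]
[ 0.611 -0.041  0.114] 93 [ 0.612 -0.041]
[0.503 0.068 0.113] 98 [0.504 0.068]
[ 0.495 -0.056  0.114] 94 [ 0.495 -0.056]
[0.508 0.062 0.114] 106 [0.505 0.065]
[ 0.499 -0.062  0.114] 121 [ 0.497 -0.059]
[ 0.616 -0.047  0.114] 128 [ 0.614 -0.044]
```

A has dropped off the deck. C is near the dropper, so before that sweep I'll check the gripper's width against the dropper's position.

Run:
```python
from h import *
c=camera("wrist"); K=c["intrinsics"]; z=c["range_z"]; v,u=np.nonzero((z>0)&(z<.4)); z=z[v,u]
p=np.stack([(u-K[0,2])/K[0,0]*z,(v-K[1,2])/K[1,1]*z,z,np.ones_like(z)],1)@np.array(c["T_tool_cam"]).T
for a in np.arange(-.12,.01,.01):
    q=p[(p[:,2]>a)&(p[:,2]<=a+.01)&(np.abs(p[:,0])<.05)]
    if len(q): print(round(a,2),len(q),np.round([q[:,0].min(),q[:,0].max(),q[:,1].min(),q[:,1].max()],3))
for n in ["top","scene"]:
    c=camera(n)
    for d in masks_of(c,"dropper"):
        w=world(c,d["mask"])
        if len(w) and .64<np.median(w[:,0])<.7: print(n,d["conf"],np.round([np.median(w,0),np.percentile(w,3,0),np.percentile(w,97,0)],3).tolist())
```

```text
-0.1 46 [ 0.018  0.019 -0.021  0.018]
-0.09 10909 [ 0.006  0.019 -0.063  0.061]
-0.08 14093 [-0.006  0.019 -0.061  0.058]
-0.07 8046 [-0.013  0.019 -0.055  0.052]
-0.06 10856 [-0.013  0.015 -0.049  0.047]
-0.05 3266 [-0.009  0.015 -0.045  0.041]
-0.04 1694 [-0.011  0.013 -0.027  0.024]
-0.03 1360 [-0.011  0.012 -0.025  0.023]
-0.02 1094 [-0.012  0.012 -0.025  0.023]
-0.01 537 [-0.011  0.012 -0.024  0.022]
-0.0 6 [-0.008 -0.004 -0.011  0.009]
top 0.63 [[0.668, -0.008, 0.135], [0.659, -0.022, 0.097], [0.691, 0.007, 0.16]]
scene 0.72 [[0.68, -0.016, 0.134], [0.671, -0.024, 0.111], [0.688, -0.008, 0.159]]
```

play_rows(plan=[[16, [-0.1, -0.075, 0], 0], [16, [-0.2, -0.15, 0], 0], [16, [-0.3, -0.225, 0], 0], [16, [-0.34, -0.2575, 0], 0], [16, [-0.34, -0.2575, 0], 0], [16, [-0.34, -0.2575, 0.08], 0], [16, [-0.34, -0.2575, 0.14], 0], [16, [-0.34, -0.2575, 0.175], 0], [16, [-0.34, -0.2575, 0.19], 0], [16, [-0.34, -0.2575, 0.19], 0]])

```text
time_s: 5.75
eef_pos: [0.504, 0.0228, 0.1033]
eef_rot: [-0.001, 0.707, 0.707, -0.0]
wrist_force: [0.7, -0.0, -0.4]
opening: 0.186
grasp_force: 0.0
```

play_rows(plan=[[16, [0.035, 0, 0], 0], [16, [0.07, 0, 0], 0], [16, [0.11, 0, 0], 0], [16, [0.15, 0, 0], 0], [16, [0.19, 0, 0], 0], [16, [0.23, 0, 0], 0], [16, [0.27, 0, 0], 0], [16, [0.31, 0, 0], 0], [16, [0.34, 0, 0], 0], [16, [0.34, 0, 0], 0]])

```text
time_s: 6.75
eef_pos: [0.5043, 0.1604, 0.1048]
eef_rot: [0.0, 0.706, 0.708, 0.001]
wrist_force: [0.8, -0.6, 0.3]
opening: 0.188
grasp_force: 0.0
```

play_rows(plan=[[16, [0, 0, -0.08], 0], [16, [0, 0, -0.19], 0], [16, [0, 0, -0.19], 0]])

```text
time_s: 7.05
eef_pos: [0.5083, 0.1586, 0.1866]
eef_rot: [0.004, 0.707, 0.707, 0.004]
wrist_force: [0.9, -0.1, 0.9]
opening: 0.183
grasp_force: 0.0
```

Run:
```python
from h import *
s=get_obs(); print(s["time_s"],s["eef_pos"],s["wrist_force"])
for n in ["top","scene"]:
  c=camera(n); 
  for p,a,mid in caps(c): print(np.round(p,3),a,np.round(mid,3))
  if n=="scene": cv2.imwrite("pics/s3.png",c["image"][100:360,150:500,::-1])
```

```text
7.05 [0.50827114 0.15860338 0.18655023] [ 0.91896454 -0.12387902  0.93210141]
[ 0.611 -0.041  0.114] 93 [ 0.612 -0.041]
[ 0.495 -0.056  0.114] 93 [ 0.494 -0.056]
[ 0.5   -0.062  0.114] 122 [ 0.496 -0.059]
[ 0.616 -0.047  0.114] 131 [ 0.614 -0.042]
```

View pics/s3.png

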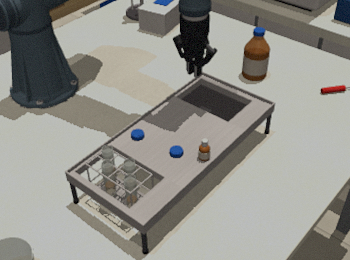

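B is gone too: the crop shows two caps left on the deck and the dropper standing. Next is C, swept on a 25° diagonal away from the dropper.

play_rows(plan=[[16, [-0.1, 0.05, 0], -0.03], [16, [-0.2, 0.1, 0], -0.06], [16, [-0.3, 0.15, 0], -0.09], [16, [-0.4, 0.2, 0], -0.12], [16, [-0.5, 0.25, 0], -0.139], [16, [-0.61, 0.3075, 0], -0.139], [16, [-0.61, 0.3075, 0], -0.139], [16, [-0.61, 0.3075, 0], -0.139]])

```text
time_s: 7.95
eef_pos: [0.6262, -0.0867, 0.1778]
eef_rot: [-0.002, 0.538, 0.843, -0.0]
wrist_force: [-0.3, 0.8, -0.8]
opening: 0.186
grasp_force: 0.0
```

play_rows(plan=[[16, [0, 0, 0.07], 0], [16, [0, 0, 0.13], 0], [16, [0, 0, 0.17], 0], [16, [0, 0, 0.19], 0], [16, [0, 0, 0.19], 0]])

```text
time_s: 8.45
eef_pos: [0.6262, -0.0846, 0.1028]
eef_rot: [-0.001, 0.537, 0.844, -0.0]
wrist_force: [0.1, -0.3, 0.5]
opening: 0.186
grasp_force: 0.0
```

Run:
```python
from h import *
s=get_obs(); print(s["time_s"],s["eef_pos"],s["wrist_force"])
c=camera("wrist"); cv2.imwrite("pics/w4.png",c["image"][:,:,::-1])
```

```text
8.45 [ 0.6261875  -0.08462453  0.10275024] [ 0.14918881 -0.27609889  0.54475579]
```

View pics/w4.png

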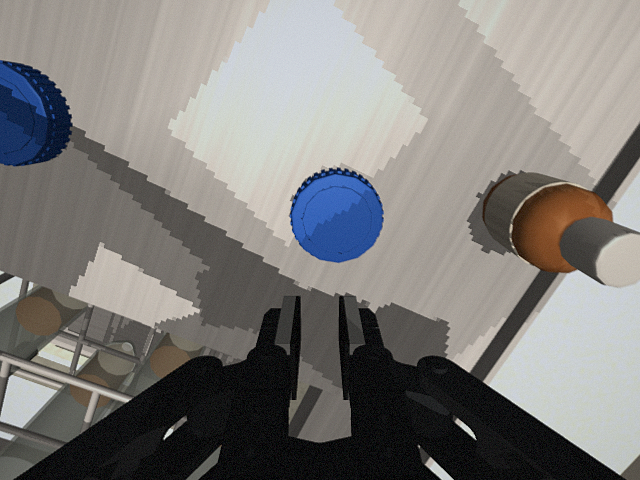

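The cap is at (337,215), about 6 mm right of the finger centre. The dropper at (545,230) is well clear. I'll shift 3 mm right and sweep.

play_rows(plan=[[16, [0.02, 0.008, 0], 0], [16, [0.05, 0.008, 0], 0], [16, [0.08, 0.008, 0], 0], [16, [0.115, 0.008, 0], 0], [16, [0.15, 0.008, 0], 0], [16, [0.185, 0.008, 0], 0], [16, [0.22, 0.008, 0], 0], [16, [0.255, 0.008, 0], 0], [16, [0.29, 0.008, 0], 0], [16, [0.31, 0.008, 0], 0]])

```text
time_s: 9.5
eef_pos: [0.5769, 0.0295, 0.104]
eef_rot: [-0.0, 0.537, 0.844, -0.0]
wrist_force: [-0.4, -0.0, -0.1]
opening: 0.187
grasp_force: 0.1
```

Run:
```python
from h import *
s=get_obs(); print(s["time_s"],s["eef_pos"],s["wrist_force"])
c=camera("wrist"); cv2.imwrite("pics/w5.png",c["image"][:,:,::-1])
```

```text
9.5 [0.57693278 0.02949052 0.1040024 ] [-0.42974974 -0.03374597 -0.05154975]
```

View pics/w5.png

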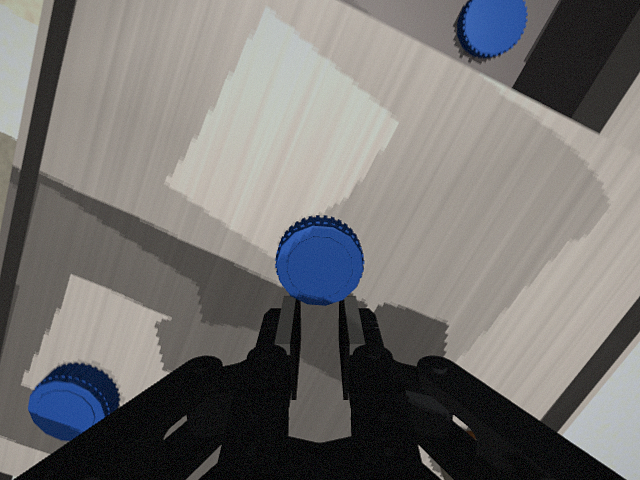

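C is cradled at (320,260), and cap A is visible in the box at (492,25). I'll finish this sweep, then go to D.

play_rows(plan=[[16, [0.03, 0, 0], 0], [16, [0.07, 0, 0], 0], [16, [0.11, 0, 0], 0], [16, [0.15, 0, 0], 0], [16, [0.19, 0, 0], 0], [16, [0.23, 0, 0], 0], [16, [0.27, 0, 0], 0], [16, [0.31, 0, 0], 0], [16, [0.35, 0, 0], 0], [16, [0.36, 0, 0], 0]])

```text
time_s: 10.55
eef_pos: [0.5158, 0.1603, 0.104]
eef_rot: [-0.0, 0.537, 0.844, -0.0]
wrist_force: [-0.2, 1.3, 0.1]
opening: 0.184
grasp_force: 0.0
```

play_rows(plan=[[16, [0, 0, -0.08], 0], [16, [0, 0, -0.19], 0.045], [16, [0, 0, -0.19], 0.09], [16, [0, 0, -0.19], 0.139], [16, [0, 0, -0.19], 0.139], [16, [0, 0, -0.19], 0.139]])

```text
time_s: 11.15
eef_pos: [0.5167, 0.1585, 0.1799]
eef_rot: [-0.0, 0.706, 0.708, -0.0]
wrist_force: [-0.4, -0.4, -0.5]
opening: 0.192
grasp_force: 0.0
```

Run:
```python
from h import *
s=get_obs(); print(s["time_s"],s["eef_pos"],s["eef_rot"])
for n in ["top","scene"]:
  c=camera(n); 
  for p,a,mid in caps(c): print(np.round(p,3),a,np.round(mid,3))
```

```text
11.15 [0.51668931 0.15847045 0.17986131] [-8.51878032e-05  7.05849806e-01  7.08361499e-01 -1.72640513e-04]
[ 0.495 -0.056  0.113] 94 [ 0.495 -0.056]
[ 0.5   -0.061  0.114] 121 [ 0.497 -0.059]
```

play_rows(plan=[[16, [-0.12, -0.01, 0], 0], [16, [-0.24, -0.02, 0], 0], [16, [-0.36, -0.03, 0], 0], [16, [-0.48, -0.04, 0], 0], [16, [-0.58, -0.051, 0], 0], [16, [-0.65, -0.051, 0], 0], [16, [-0.65, -0.051, 0], 0], [16, [-0.65, -0.051, 0], 0]])

```text
time_s: 12.05
eef_pos: [0.4961, -0.1018, 0.1798]
eef_rot: [-0.0, 0.707, 0.707, 0.0]
wrist_force: [-0.8, -0.5, -0.3]
opening: 0.193
grasp_force: 0.0
```

play_rows(plan=[[16, [0, 0, 0.07], 0], [16, [0, 0, 0.13], 0], [16, [0, 0, 0.17], 0], [16, [0, 0, 0.19], 0], [16, [0, 0, 0.19], 0]])

```text
time_s: 12.55
eef_pos: [0.4956, -0.1, 0.103]
eef_rot: [-0.001, 0.706, 0.708, -0.0]
wrist_force: [-0.1, 0.9, 0.2]
opening: 0.185
grasp_force: 0.0
```

play_rows(plan=[[16, [0.02, 0, 0], 0], [16, [0.05, 0, 0], 0], [16, [0.08, 0, 0], 0], [16, [0.115, 0, 0], 0], [16, [0.15, 0, 0], 0], [16, [0.185, 0, 0], 0], [16, [0.22, 0, 0], 0], [16, [0.255, 0, 0], 0], [16, [0.29, 0, 0], 0], [16, [0.31, 0, 0], 0]])

```text
time_s: 13.55
eef_pos: [0.4962, 0.024, 0.104]
eef_rot: [-0.0, 0.707, 0.707, -0.0]
wrist_force: [0.5, -0.2, -0.2]
opening: 0.185
grasp_force: 0.1
```

Run:
```python
from h import *
s=get_obs(); print(s["time_s"],s["eef_pos"],s["wrist_force"])
c=camera("wrist"); cv2.imwrite("pics/w6.png",c["image"][:,:,::-1])
```

```text
13.55 [0.49621331 0.02403981 0.10399344] [ 0.50331874 -0.22675785 -0.16153073]
```

View pics/w6.png

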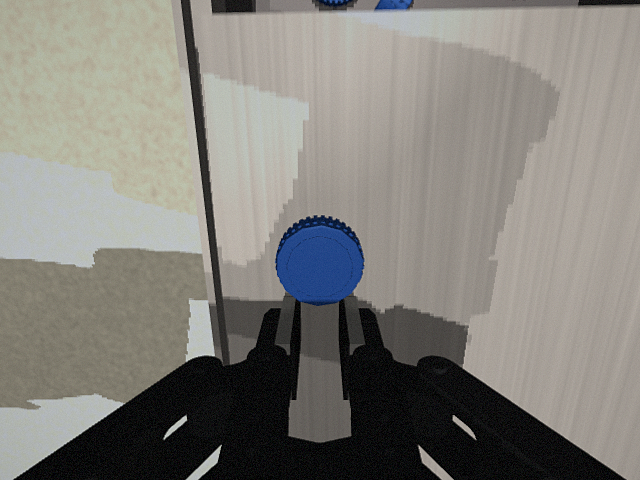

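D is cradled at (320,260) and heading well inside the opening, whose corner is at column 212. Two caps show in the box at the top edge.

play_rows(plan=[[16, [0.03, 0, 0], 0], [16, [0.07, 0, 0], 0], [16, [0.11, 0, 0], 0], [16, [0.15, 0, 0], 0], [16, [0.19, 0, 0], 0], [16, [0.23, 0, 0], 0], [16, [0.27, 0, 0], 0], [16, [0.31, 0, 0], 0], [16, [0.34, 0, 0], 0], [16, [0.34, 0, 0], 0]])

```text
time_s: 14.6
eef_pos: [0.4963, 0.1597, 0.1041]
eef_rot: [-0.0, 0.707, 0.708, 0.0]
wrist_force: [-0.1, -0.4, -1.0]
opening: 0.191
grasp_force: 0.0
```

play_rows(plan=[[16, [0, 0, -0.1], 0], [16, [0, 0.05, -0.2], 0], [16, [-0.07, 0.1, -0.3], 0], [16, [-0.15, 0.12, -0.4], 0], [16, [-0.22, 0.12, -0.45], 0], [16, [-0.22, 0.12, -0.45], 0], [16, [-0.22, 0.12, -0.45], 0]])

```text
time_s: 15.3
eef_pos: [0.5445, 0.0697, 0.2841]
eef_rot: [0.0, 0.708, 0.706, 0.0]
wrist_force: [-0.0, 0.8, -0.7]
opening: 0.183
grasp_force: 0.0
```

Run:
```python
from h import *
s=get_obs(); print(s["time_s"],s["eef_pos"],s["wrist_force"])
for n in ["top","scene"]:
  c=camera(n); 
  for p,a,mid in caps(c): print(n,np.round(p,3),a,np.round(mid,3))
c=camera("wrist"); cv2.imwrite("pics/w7.png",c["image"][:,:,::-1])
```

```text
15.3 [0.54445885 0.06965003 0.28413499] [-0.01929872  0.77158596 -0.65455787]
top [0.607 0.176 0.016] 39 [0.606 0.176]
top [0.533 0.158 0.035] 38 [0.534 0.159]
top [0.504 0.173 0.019] 99 [0.508 0.17 ]
```

View pics/w7.png

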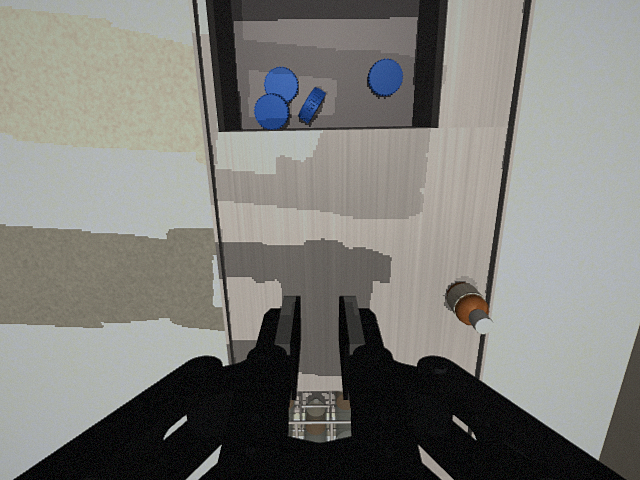

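All four caps are in the box, at (281,84), (272,111), (313,105) and (385,77), and the dropper is upright. One cap is on its rim, so I'll wait briefly, then check it is at rest and hand in.

play_rows(plan=[[16, [0, 0, 0], 0], [16, [0, 0, 0], 0], [16, [0, 0, 0], 0], [16, [0, 0, 0], 0], [16, [0, 0, 0], 0], [16, [0, 0, 0], 0], [16, [0, 0, 0], 0], [16, [0, 0, 0], 0], [16, [0, 0, 0], 0], [16, [0, 0, 0], 0]])

```text
time_s: 16.45
eef_pos: [0.5444, 0.0706, 0.2841]
eef_rot: [-0.0, 0.707, 0.707, 0.0]
wrist_force: [0.2, 1.1, -1.1]
opening: 0.189
grasp_force: 0.0
```

Run:
```python
from h import *
c=camera("top")
r=[(np.round(p,3).tolist(),a) for p,a,_ in caps(c)]; print(r)
c=camera("wrist"); o=cv2.imread("pics/w7.png")[:,:,::-1]
f=lambda i:((cv2.cvtColor(np.ascontiguousarray(i),cv2.COLOR_RGB2HSV)[...,0]//10==11)&(i[...,2]>100))[20:130,230:420]
print(f(o).sum(),f(c["image"]).sum(),(f(o)^f(c["image"])).sum())
print(hand_in())
```

```text
[([0.606, 0.178, 0.018], np.int32(46)), ([0.533, 0.158, 0.036], np.int32(36)), ([0.504, 0.172, 0.019], np.int32(97))]
1579 1525 1706
the job is handed in; nothing more can be done
None
```

All four caps were swept into the discard box without moving anything else that I could see, and the job was handed in at about 16.5 s; no verdict came back, and one cap was on its rim in my last picture of the box, though its measured position had not changed a second later.

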